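Put the bezel mandrels away in the jeweller's slide-lid case

TASK

Slide the cover of the wooden tool case open and put away every mandrel lying on the bench: push its steel rod through a free hole of the brass rack plate inside, fully home, so that the handle's shoulder meets the front of the plate and the handle lies flat on the case floor. Then slide the cover fully shut over them, and leave the bench block, mug and ring box where they are.

Things in the scene. Friction and masses are not known exactly. Their poses are not given: they have to be found in the camera images.
- case: Dark wooden tool case, red floor, 220 (x) x 266 (y) x 50 mm, fixed to the bench. Origin: centre of its underside; x points away from the robot, y left, z up. Floor top z=10; walls 6 thick, tops z=50. Clear inside: x -104 to 30 before the brass rack plate, 54 to 104 behind it. Dark steel rails (tops z=52) along x=-113 and 113, from y=-133 to 400, carry the cover
- rack (a point): Middle of the foot of the brass rack plate's front face, on the case floor at x=30, y=0, z=10 of the case; axes as the case's. The upright plate spans the full inner width, is 24 mm thick (in x) and 36 mm high. Four 15 mm round holes go through it along x at y=-87, -29, 29, 87, centres 13 mm above the floor (z=23 of the case)
- cover (a joint): Pale wooden flat sliding cover of the case, 232 (x) x 266 (y) x 6 mm, underside at z=53 in the case frame. Value in m: 0 = fully shut over the case, 0.264 = fully open, moved towards the case's +y. Stays where it is left; slides with about 2 N
- cover_grip (a point): Centre-height of the black grip bar on the middle of the cover, 70 (case x) x 18 (case y) mm, rising 28 mm over the cover's top; this point is 73 mm over the bench, 14 mm under the bar's top and 14 mm over the cover's top
- hole0 (a point): Centre of the mouth of rack hole 0 on the plate's front face (15 mm diameter, 24 mm deep through hole along the case's x); axes as the case's
- hole1 (a point): Centre of the mouth of rack hole 1 on the plate's front face (15 mm diameter, 24 mm deep through hole along the case's x); axes as the case's
- hole2 (a point): Centre of the mouth of rack hole 2 on the plate's front face (15 mm diameter, 24 mm deep through hole along the case's x); axes as the case's
- hole3 (a point): Centre of the mouth of rack hole 3 on the plate's front face (15 mm diameter, 24 mm deep through hole along the case's x); axes as the case's
- mandrel0: Bezel mandrel lying on the bench: orange square handle 60 long x 26 x 26 mm, then a steel rod 60 long, 12 mm diameter, last 10 mm tapered to 6. 150 g. Origin: centre of the handle; x axis along the rod to the tip; shoulder (handle's end face) at x=30, tip at x=90. May be absent
- mandrel0_tip (a point): Tip of that mandrel's rod, on its axis
- mandrel1: Bezel mandrel lying on the bench: orange square handle 60 long x 26 x 26 mm, then a steel rod 60 long, 12 mm diameter, last 10 mm tapered to 6. 150 g. Origin: centre of the handle; x axis along the rod to the tip; shoulder (handle's end face) at x=30, tip at x=90. May be absent
- mandrel1_tip (a point): Tip of that mandrel's rod, on its axis
- mandrel2: Bezel mandrel lying on the bench: orange square handle 60 long x 26 x 26 mm, then a steel rod 60 long, 12 mm diameter, last 10 mm tapered to 6. 150 g. Origin: centre of the handle; x axis along the rod to the tip; shoulder (handle's end face) at x=30, tip at x=90. May be absent
- mandrel2_tip (a point): Tip of that mandrel's rod, on its axis
- mandrel3: Bezel mandrel lying on the bench: orange square handle 60 long x 26 x 26 mm, then a steel rod 60 long, 12 mm diameter, last 10 mm tapered to 6. 150 g. Origin: centre of the handle; x axis along the rod to the tip; shoulder (handle's end face) at x=30, tip at x=90. May be absent
- mandrel3_tip (a point): Tip of that mandrel's rod, on its axis
- bench_block: Bystander: loose steel bench block, 75 x 75 x 30 mm, origin under its centre
- mug: Bystander: loose blue mug, 76 mm diameter, 85 mm high, origin under its centre
- ring_box: Bystander: loose black ring box with a ring on it, 60 x 60 x 40 mm, origin under its centre
Not all that is in view belongs to the job. What is shaped like the mandrel2 but green or pink is not meant.

How it is judged (in metres and radians):
On the way, in this order (a step that is already met when the one before it is completed fails the run):
1. the cover is slid open (more than 100 mm) (value of joint cover above 0.1 m), for 0.2 s.
2. every mandrel present is home in the rack plate (x of mandrel0 in the frame of case between -0.006 and 0.004 m and x of each of mandrel0_tip, mandrel1_tip, mandrel2_tip, mandrel3_tip in the frame of case above 0.082 m and z of each of mandrel0_tip, mandrel1_tip, mandrel2_tip, mandrel3_tip in the frame of case below 0.029 m and z of mandrel0 in the frame of case between 0.018 and 0.028 m and angle between the x axis of each of mandrel0, mandrel1, mandrel2, mandrel3 and the x axis of case, either way round below 0.1 rad and x of mandrel1 in the frame of case between -0.006 and 0.004 m and z of mandrel1 in the frame of case between 0.018 and 0.028 m and x of mandrel2 in the frame of case between -0.006 and 0.004 m and z of mandrel2 in the frame of case between 0.018 and 0.028 m and x of mandrel3 in the frame of case between -0.006 and 0.004 m and z of mandrel3 in the frame of case between 0.018 and 0.028 m), for 0.2 s.
At the end, for the whole second after the job is handed in: Every mandrel present has its rod through the rack plate (handle shoulder within 6 mm of the plate's front face, handle flat on the case floor to 5 mm, square to the plate within 0.1 rad) and lies still; the cover is shut to within 6 mm (all of step 2 and value of joint cover below 0.006 m and velocity of joint cover below 0.01 m/s and linear speed of each of mandrel0, mandrel1, mandrel2, mandrel3 below 0.02 m/s); the robot touches nothing.
It fails at once if the bench block is moved more than 30 mm (distance of bench_block from where it was at the start of the episode above 0.03 m).
It fails at once if the mug is moved more than 30 mm (distance of mug from where it was at the start of the episode above 0.03 m).
It fails at once if the ring box is moved more than 30 mm (distance of ring_box from where it was at the start of the episode above 0.03 m).
Of mandrel0, mandrel1, mandrel2, mandrel3 only 3 to 4 are there at a start; the rules pass over those that are not, and their reading is None.
At some moment in a run one of mandrel0, mandrel1, mandrel2, mandrel3 may be knocked a few centimetres aside while the robot is not near it.
It also fails if it takes over 210 s, if anything falls off the work surface, if the arm or the gripper's body presses on something with over 40 N, if the wrist force passes 120 N, or if a joint passes its speed limit or range.

ROBOT

A 6-joint arm with a two-finger parallel gripper is mounted at the origin on the work surface. World frame = base frame: x ahead of the robot, y to its left, z up, the work surface at z = 0. Lengths are in mm, angles in degrees, forces in N, time in s.
With the tool pointing down it reaches from about 250 to 775 mm from the base axis. Payload 8.9 kg.
Tool frame: the origin (TCP) lies where the fingers leave the gripper's body, on its centre line; the fingertips stand 73 mm ahead of it and the grasp point (between the pads) lies 54 mm ahead of it; z points along the fingers, y is the line along which they close (so a half turn about z gives the same grasp; the last joint's range is limited). The gripper opens to 85 mm and grips with 20 to 120 N. Pads are 22 mm wide; open, the fingers measure 114 mm over their backs; the gripper's body (76 mm by 85 mm) begins 54 mm behind the grasp point. The pads swing forward as they close: fully open they stand 13 mm farther back than shut.
Start: joints at [62.55, 16.656, -8.789, 64.555, 0, 82.019], TCP at [174.976, 494.982, 303.905] pointing down, gripper open.
Joint ranges: [-144.48, 144.48], [-52.06, 99.96], [-74.48, 78.29], [-112.23, 115.85], [-86.99, 84.42], [-180, 180]. Speed limits (degrees/s): [127.2, 127.2, 159.86, 180, 180, 180].

INTERFACE

Orientations are given as [roll, pitch, yaw] about the fixed x, y, z axes, in that order (R = Rz(yaw) Ry(pitch) Rx(roll)).
In Python, from cell import robot, cams gives the robot as it stands.
- The arm moves only by the shell command python3 -m jog 'ROWS' [FORCE]. ROWS is a JSON object of lists of equal length, an entry for each row: "linear": the shift along the world's x, y, z scaled (see below), a list of three; "rotation": the turn, a rotation vector about the world's x, y, z scaled (see below), a list of three; "jaw": the opening, from 0 (shut) to 1 (fully open). In form: {"linear": [[tx, ty, tz], ...], "rotation": [[ax, ay, az], ...], "jaw": [jaw, ...]}. A call has exactly 10 rows; each row shifts and turns the commanded pose from where the row before left it; what a row does not reach is not made up. The controller multiplies each number of a shift by 0.04 m and each number of a turn by 0.1 rad. A row lasts 1/12 s, in which the tool goes at most 41.7 mm and 7.16 degrees, less where a joint would pass 70% of its speed; a pose out of reach is approached as far as the arm can. A call with a number of a shift or a turn outside -1 to 1 is refused whole. A call with a gripper value outside its range is refused whole. The fingers move at their own pace and stop on an object; FORCE is the grip in N (left out, the last holds). Time passes only in rows, so rows that do not move let the fingers close, or fill a call up. It gives the time, the measured TCP pose, the force, the opening and the grip force at its end, in the units of the state.
- robot.read_state(): the state, without advancing time (a new reading comes with each control period).
- cams.camera(name): name is "side" or "top"; returns a dict with "color" (480x640x3 uint8, red, green, blue), "depth" (480x640 float32, mm along the optical axis (not along the pixel's ray), 0 where there is no reading), "K" (3x3 intrinsics, pixels), "k1" (the pictures are not rectified: a ray, as slopes to the right and down, at radius r is drawn at 1 + k1 r^2 times it, then the intrinsics apply), "extrinsics" (4x4, takes a point from world to camera coordinates). Camera axes: x right, y down, z forward; pixel columns grow to the right and rows downward; lengths in mm; the calibration is good to about 2 mm. A picture is of the moment at which its call begins.
- robot.finish_job(): hands the job in; it is judged then, once.
The state is a dict: "clock": time; "joint_positions": joint angles; "qd": joint speeds; "joint_torque": joint torques, N m; "position": TCP position; "ee_rot": TCP orientation; "force": force on the tool from outside, world axes, zero at the start; "torque": the same for the moment, N m; "grip_width": finger opening in mm; "grasp_force": force on a finger pad.
Only numpy, scipy, OpenCV 4.12 (cv2) and the standard library are available. Lean on these libraries where they do the work, as an engineer would, in place of code of your own. Each camera call takes 0.05 s, during which the arm holds its last target. There are 200 camera calls.

## Working session

There is one attempt and no reset: what is moved stays moved. The work goes in short steps, Python scripts to look and compute and a shell command to move; the robot and the scene stay as the last step left them, time stands still between calls to the robot, and variables do not carry over. Pictures are saved under pics/ and viewed, at most 14 in all, crops included, and the job is handed in when it is done.

```bash
ls; mkdir -p pics
python3 - <<'E'
from cell import robot,cams
import cv2,numpy as np
for n in("top","side"):
    c=cams.camera(n); np.savez(f"pics/{n}0.npz",**c)
    cv2.imwrite(f"pics/{n}0.png",c["color"][:,:,::-1])
    print(n,c["K"].tolist(),c["k1"],np.round(c["extrinsics"],3).tolist())
print(robot.read_state())
E
```

```text
pics
top [[557.8523798153137, 0.0, 312.82598696148597], [0.0, 557.8523798153137, 243.05016186344432], [0.0, 0.0, 1.0]] -0.15835439017610903 [[0.021, -1.0, -0.011, -54.153], [-0.994, -0.02, -0.108, 481.776], [0.108, 0.013, -0.994, 1511.522], [0.0, 0.0, 0.0, 1.0]]
side [[441.0799848548133, 0.0, 318.1619128473263], [0.0, 441.0799848548133, 232.95914403086906], [0.0, 0.0, 1.0]] -0.09880634110363702 [[0.836, -0.548, -0.017, -441.188], [-0.442, -0.655, -0.613, 224.457], [0.325, 0.52, -0.79, 1002.367], [0.0, 0.0, 0.0, 1.0]]
{'clock': 0.1, 'joint_positions': array([ 6.25493204e+01,  1.66854938e+01, -8.82533964e+00,  6.45542301e+01,
        5.99456662e-04,  8.20182303e+01]), 'qd': array([ 0.09546864, -0.07374162,  0.09291715, -0.0056175 ,  0.07865286,
        0.09607956]), 'joint_torque': array([ 1.52950393e-03, -5.37977099e+01,  3.31918788e+01,  9.33443400e-03,
       -2.11175789e-04, -2.11945277e-06]), 'position': array([174.84138082, 494.71960185, 303.40070784]), 'ee_rot': array([-1.79935650e+02, -9.62823333e-03,  1.60531084e+02]), 'force': array([ 0.32261935, -0.41912572,  0.48271059]), 'torque': array([-0.02430272, -0.02939904, -0.03286715]), 'grasp_force': 0.0, 'grip_width': 85.49165410446425}
```

View pics/top0.png

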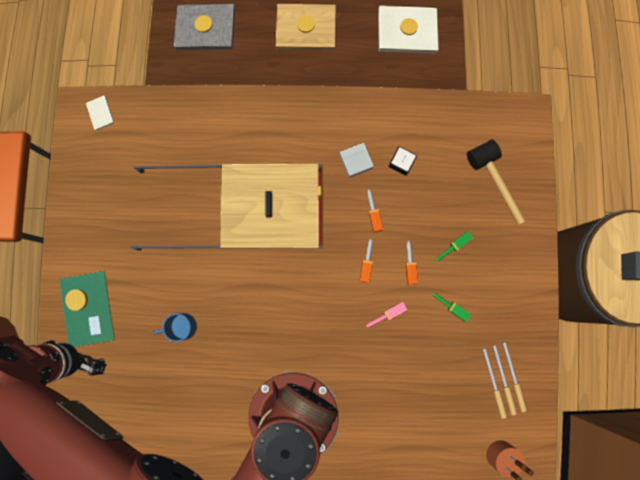

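View pics/side0.png

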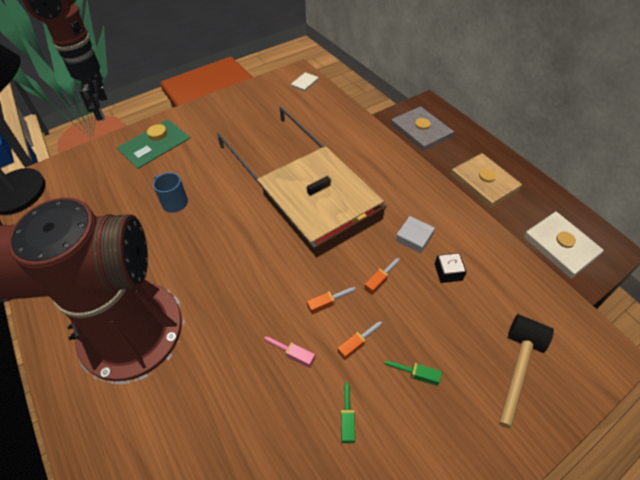

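The top view shows the case with its cover at (269,206) and rails running to the left. Three orange mandrels lie at (375,218), (366,262) and (411,262), with the block, ring box and mug clear of them. The green and pink ones are decoys. Next I'll measure.

```bash
cat > h.py <<'E'
import numpy as np,cv2
from cell import robot,cams
def rays(c,uv):
    K=c["K"];p=(np.asarray(uv,float)-[K[0,2],K[1,2]])/[K[0,0],K[1,1]]
    q=p.copy()
    for _ in range(20): q=p/(1+c["k1"]*(q**2).sum(-1,keepdims=True))
    return np.concatenate([q,np.ones(q.shape[:-1]+(1,))],-1)
def onplane(c,uv,z):
    E=c["extrinsics"];R,t=E[:3,:3],E[:3,3];d=rays(c,uv)@R;o=-R.T@t
    return o+d*((z-o[2])/d[...,2])[...,None]
def project(c,P):
    E=c["extrinsics"];q=np.asarray(P,float)@E[:3,:3].T+E[:3,3];q=q[...,:2]/q[...,2:]
    K=c["K"];q=q*(1+c["k1"]*(q**2).sum(-1,keepdims=True))
    return q*[K[0,0],K[1,1]]+[K[0,2],K[1,2]]
def cloud(c):
    v,u=np.mgrid[:480,:640];E=c["extrinsics"]
    q=rays(c,np.stack([u,v],-1))*c["depth"][...,None]
    return (q-E[:3,3])@E[:3,:3]
def orange(c,amin=40):
    h=cv2.cvtColor(c["color"],cv2.COLOR_RGB2HSV)
    m=((h[...,0]>4)&(h[...,0]<15)&(h[...,1]>205)&(h[...,2]>170)).astype(np.uint8)
    n,l,s,ce=cv2.connectedComponentsWithStats(m)
    return [(l==i) for i in range(1,n) if s[i,4]>amin]
def save(c,name,box=None,scale=1):
    im=c["color"][:,:,::-1]
    if box: im=im[box[1]:box[3],box[0]:box[2]]
    cv2.imwrite("pics/"+name,cv2.resize(im,None,fx=scale,fy=scale,interpolation=cv2.INTER_CUBIC))
E
python3 - <<'E'
from h import *
for n in("top","side"):
    c=dict(np.load(f"pics/{n}0.npz"));P=cloud(c);print(n)
    for m in orange(c):
        p=P[m&(c["depth"]>0)]; uv=np.argwhere(m)[:,::-1]
        if not(200<p[:,0].mean()<900 and abs(p[:,1].mean())<500):continue
        t=p[p[:,2]>21]
        r=cv2.minAreaRect(t[:,:2].astype(np.float32))
        print(m.sum(),uv.mean(0).round(1),"mean",p.mean(0).round(1),"top n",len(t),t[:,2].mean().round(1),"rect",np.round(r[0],1),np.round(r[1],1),round(r[2],1))
    # cover top, rails
    q=P[(c["depth"]>0)&(abs(P[...,2]-59)<5)&(P[...,0]>350)&(P[...,0]<800)&(abs(P[...,1])<300)]
    r=cv2.minAreaRect(q[:,:2].astype(np.float32));print("cover",len(q),q[:,2].mean(),r, q.mean(0))
    q=P[(c["depth"]>0)&(P[...,2]>75)&(P[...,2]<95)&(P[...,0]>350)&(P[...,0]<800)&(abs(P[...,1])<300)]
    print("grip",len(q),q.mean(0),cv2.minAreaRect(q[:,:2].astype(np.float32)))
c=dict(np.load("pics/top0.npz"))
save(c,"crop1.png",(120,130,460,330),2.3)
print(onplane(c,[[138,169],[135,248]],52))
E
```

```text
top
171 [375.9 221.1] mean [ 547.6 -217.8   25. ] top n 154 25.7 rect [ 547.7 -217.8] [52.2 25.7] 15.8
171 [365.5 272.1] mean [ 405.7 -190.4   25.4] top n 151 26.2 rect [ 405.8 -190.3] [25.2 50.1] 82.2
182 [411.3 273.9] mean [ 403.2 -316.7   25.1] top n 154 26.4 rect [ 402.9 -317.8] [50.6 24.8] 3.7
cover 6995 58.81231155524934 ((587.7098388671875, -1.276397705078125), (245.18272399902344, 609.0479736328125), 3.7878684997558594) [579.21476852  77.38942077  58.81231156]
grip 181 [579.74525204  77.28641677  85.79420173] ((579.6298217773438, 77.27398681640625), (70.85781860351562, 16.939769744873047), 2.0885963439941406)
side
cover 6029 58.98609221776517 ((585.2399291992188, -13.366668701171875), (244.1118621826172, 581.2882080078125), 3.5163564682006836) [574.95622768  64.75826855  58.98609222]
grip 181 [577.91542486  71.52432944  84.1027496 ] ((579.5877685546875, 73.40433502197266), (71.1099853515625, 19.31353759765625), 1.4357904195785522)
[[679.48805664 451.68926092  52.        ]
 [456.28276866 446.2807253   52.        ]]
```

View pics/crop1.png

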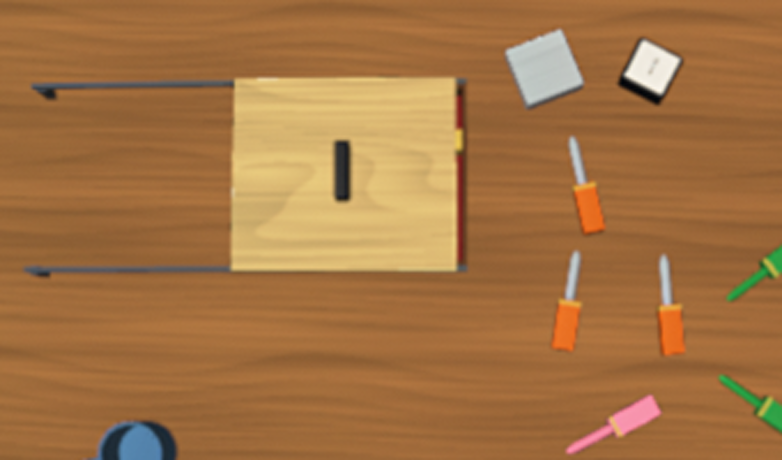

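The cover is slightly ajar by about 10 mm, and a brass plate shows at its edge. The grip bar is at (579.7, 77.3), with case yaw about 1.7°. I'll move over the bar now.

```bash
python3 -m jog '{"linear":[[0.675,-0.696,0],[0.675,-0.696,0],[0.675,-0.696,0],[0.675,-0.696,0],[0.675,-0.696,0],[0.675,-0.696,0],[0.675,-0.696,0],[0.675,-0.696,0],[0.675,-0.696,0],[0.675,-0.696,0]],"rotation":[[0,0,0.37],[0,0,0.37],[0,0,0.37],[0,0,0.37],[0,0,0.37],[0,0,0.37],[0,0,0.37],[0,0,0.37],[0,0,0.37],[0,0,0.37]],"jaw":[1,1,1,1,1,1,1,1,1,1]}' 40
python3 -m jog '{"linear":[[0.675,-0.696,0],[0.675,-0.696,0],[0.675,-0.696,0],[0.675,-0.696,0],[0.675,-0.696,0],[0,0,-0.8],[0,0,-0.8],[0,0,0],[0,0,0],[0,0,0]],"rotation":[[0,0,0],[0,0,0],[0,0,0],[0,0,0],[0,0,0],[0,0,0],[0,0,0],[0,0,0],[0,0,0],[0,0,0]],"jaw":[1,1,1,1,1,0.6,0.6,0.6,0.6,0.6]}'; python3 -c "
from cell import robot
s=robot.read_state();print(s['ee_rot'],s['joint_positions'])"
```

```text
clock: 0.93
position: [445.9, 214.8, 303.8]
ee_rot: [-180.0, -0.0, -178.2]
force: [-0.4, 1.2, 0.1]
grip_width: 85.6
grasp_force: 0.0
clock: 1.77
position: [580.2, 77.7, 241.3]
ee_rot: [-180.0, 0.0, -178.2]
force: [1.4, 0.5, 1.3]
grip_width: 51.1
grasp_force: 0.0
[-1.79998473e+02  4.68823393e-02 -1.78241082e+02] [ 4.74354228e-01  2.54265038e+01 -5.41343549e+00  5.91131559e+01
 -4.75765544e-04 -1.28456301e+00]
```

```bash
python3 -m jog '{"linear":[[0,0,-0.7],[0,0,-0.7],[0,0,-0.7],[0,0,-0.7],[0,0,0],[0,0,0],[0,0,0],[0,0,0],[0,0,0],[0,0,0]],"rotation":[[0,0,0],[0,0,0],[0,0,0],[0,0,0],[0,0,0],[0,0,0],[0,0,0],[0,0,0],[0,0,0],[0,0,0]],"jaw":[0.6,0.6,0.6,0.6,0.6,0,0,0,0,0]}' 40
```

```text
clock: 2.6
position: [582.5, 77.9, 131.9]
ee_rot: [-180.0, 0.4, -178.2]
force: [-1.5, 1.0, 13.9]
grip_width: 17.3
grasp_force: 49.7
```

```bash
python3 -m jog '{"linear":[[0,0,0.12],[-0.02,0.6,0],[-0.02,0.7,0],[-0.02,0.7,0],[-0.02,0.7,0],[-0.02,0.7,0],[-0.02,0.7,0],[-0.02,0.7,0],[-0.02,0.7,0],[-0.02,0.7,0]],"rotation":[[0,0,0],[0,0,0],[0,0,0],[0,0,0],[0,0,0],[0,0,0],[0,0,0],[0,0,0],[0,0,0],[0,0,0]],"jaw":[0,0,0,0,0,0,0,0,0,0]}' 40
python3 -m jog '{"linear":[[0,0,0],[0,0,0],[0,0,0],[0,0,0],[0,0,0.6],[0,-0.7,0.6],[0,-0.7,0.6],[0,-0.7,0.6],[0,-0.7,0.6],[0,-0.7,0.6]],"rotation":[[0,0,0],[0,0,0],[0,0,0],[0,0,0],[0,0,0],[0,0,0],[0,0,0],[0,0,0],[0,0,0],[0,0,0]],"jaw":[0.6,0.6,0.6,0.6,0.6,0.6,0.6,0.6,0.6,0.6]}' 40
```

```text
clock: 3.43
position: [575.6, 326.7, 133.4]
ee_rot: [-179.9, 0.4, -178.3]
force: [17.7, -2.6, -21.2]
grip_width: 17.0
grasp_force: 45.1
clock: 4.27
position: [572.4, 183.7, 278.7]
ee_rot: [180.0, 0.1, -178.3]
force: [0.9, 0.1, 0.6]
grip_width: 51.4
grasp_force: 0.0
```

```bash
python3 -m jog '{"linear":[[-0.38,-0.85,0],[-0.38,-0.85,0],[-0.38,-0.85,0],[-0.38,-0.85,0],[-0.38,-0.85,0],[-0.38,-0.85,0],[-0.38,-0.85,0],[-0.38,-0.85,0],[-0.38,-0.85,0],[0,0,0]],"rotation":[[0,0,0],[0,0,0],[0,0,0],[0,0,0],[0,0,0],[0,0,0],[0,0,0],[0,0,0],[0,0,0],[0,0,0]],"jaw":[0.6,0.6,0.6,0.6,0.6,0.6,0.6,0.6,0.6,0.6]}' 40
cat >> h.py <<'E'
def mandrels(c):
    P=cloud(c);ok=c["depth"]>0;out=[]
    for m in orange(c):
        p=P[m&ok]
        if len(p)<30: continue
        o=np.median(p,0)
        if not(200<o[0]<800 and abs(o[1])<400): continue
        near=ok&(np.hypot(P[...,0]-o[0],P[...,1]-o[1])<105)&(P[...,2]>o[2]-20)&(P[...,2]<o[2]+6)
        n,l=cv2.connectedComponents((near).astype(np.uint8),connectivity=8)
        lab=np.bincount(l[m&near]).argmax();q=P[l==lab]
        h=q[q[:,2]>o[2]-3];hc=np.array(cv2.minAreaRect(h[:,:2].astype(np.float32))[0])
        r=q[np.hypot(*(q[:,:2]-hc).T)>38]
        d=r[:,:2].mean(0)-hc;L=np.hypot(*(r[:,:2]-hc).T).max()
        out.append((hc.round(1),round(float(np.degrees(np.arctan2(d[1],d[0]))),2),round(float(L),1),len(h),len(r),np.round(o,1)))
    return out
E
python3 - <<'E'
from h import *
c=dict(np.load("pics/top0.npz"))
for m in mandrels(c):print("t0",m)
c=cams.camera("top");np.savez("pics/top1.npz",**c)
for m in mandrels(c):print("t1",m)
save(c,"crop2.png",(120,130,460,330),2.3)
E
```

```text
clock: 5.1
position: [433.7, -125.5, 277.6]
ee_rot: [-179.9, 0.0, -178.6]
force: [1.3, 0.0, 0.5]
grip_width: 51.5
grasp_force: 0.0
t0 (array([ 574. , -211.6]), -173.62, 65.7, 166, 106, array([ 547.8, -217.9,   25. ]))
t0 (array([ 432.3, -194.3]), 160.38, 67.6, 150, 90, array([ 405.9, -190.4,   25.7]))
t0 (array([ 430. , -315.6]), -177.23, 62.9, 172, 101, array([ 402.9, -316. ,   25.5]))
t1 (array([ 430.4, -316.3]), 176.93, 63.0, 168, 110, array([ 402.5, -316.1,   25.1]))
```

View pics/crop2.png

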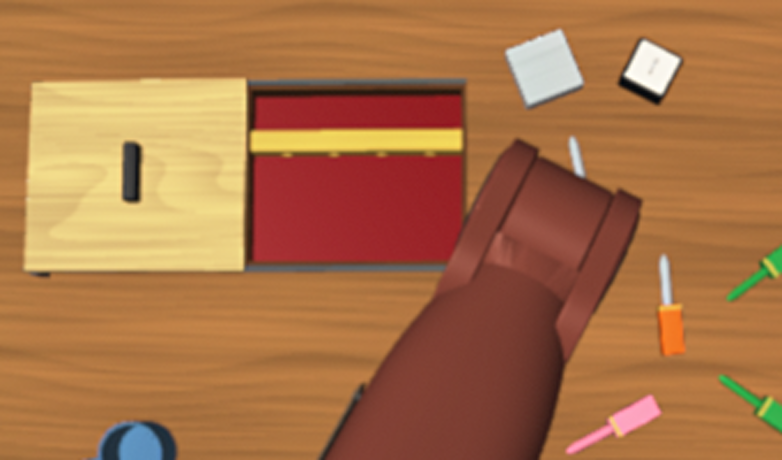

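The cover is open and the rack's four holes (small notches at crop x 287, 335, 382, 429, y 154) are all free. Next I'll refine the poses.

```bash
cat >> h.py <<'E'
def mandrels(c):
    P=cloud(c);ok=c["depth"]>0;out=[];h=cv2.cvtColor(c["color"],cv2.COLOR_RGB2HSV)
    gray=(h[...,1]<70)&(h[...,2]>110)&ok
    for m in orange(c):
        o=np.median(P[m&ok],0)
        if not(200<o[0]<800 and abs(o[1])<400): continue
        p=P[m&ok];hc=p[p[:,2]>o[2]-3].mean(0)
        near=gray&(np.hypot(P[...,0]-o[0],P[...,1]-o[1])<105)&(P[...,2]<o[2]+10)&(P[...,2]>o[2]-22)
        n,l,s,_=cv2.connectedComponentsWithStats(near.astype(np.uint8))
        if n<2: out.append((hc.round(1),None));continue
        r=P[l==1+s[1:,4].argmax()]
        d=r.mean(0)[:2]-hc[:2];dist=np.hypot(*d);d/=dist
        a=(r[:,:2]-hc[:2])@d;b=(p[:,:2]-hc[:2])@d
        out.append((hc.round(1),"yaw",np.degrees(np.arctan2(d[1],d[0])).round(2),"roddist",dist.round(1),"tip",a.max().round(1),"rear",b.min().round(1),"front",b.max().round(1)))
    return out
E
python3 - <<'E'
from h import *
c=dict(np.load("pics/top0.npz"))
for m in mandrels(c):print("t0",*m)
s=dict(np.load("pics/side0.npz"))
for m in mandrels(s):print("s0",*m)
c=dict(np.load("pics/top1.npz"));P=cloud(c);ok=c["depth"]>0
X,Y,Z=P[...,0],P[...,1],P[...,2]
h=cv2.cvtColor(c["color"],cv2.COLOR_RGB2HSV)
# brass
br=ok&(h[...,0]>18)&(h[...,0]<32)&(h[...,1]>90)&(abs(Z-46)<3.5)&(X>500)&(X<700)&(Y<195)&(Y>-70)
q=P[br];print("brass",len(q),q.mean(0),cv2.minAreaRect(q[:,:2].astype(np.float32)),np.degrees(np.polyfit(q[:,1],q[:,0],1)[0]),np.percentile(q,[0.5,99.5],0))
q=P[ok&(Z>80)&(Z<95)&(X>450)&(X<700)&(Y>200)];print("grip",len(q),q.mean(0),cv2.minAreaRect(q[:,:2].astype(np.float32)))
q=P[ok&(abs(Z-51)<5)&(X>490)&(X<670)&(Y>-75)&(Y<-20)];print("wall",len(q),q.mean(0),np.percentile(q[:,1],[1,99]))
rd=ok&((h[...,0]<6)|(h[...,0]>174))&(h[...,1]>150)&(Z<16)&(X>440)&(X<720)&(Y<195)&(Y>-70)
q=P[rd];print("floor",q.mean(0),np.percentile(q,[0.5,99.5],0))
q=P[ok&(abs(Z-52)<4)&(Y<150)&(Y>0)&(X>440)&(X<720)];
for lo,hi in((440,490),(660,720)):
    r=q[(q[:,0]>lo)&(q[:,0]<hi)];print("rail",len(r),r.mean(0),np.percentile(r[:,0],[2,98]),np.degrees(np.polyfit(r[:,1],r[:,0],1)[0]))
E
```

```text
t0 [ 547.8 -217.9   26.1] yaw 13.83 roddist 63.2 tip 92.5 rear -26.1 front 26.3
t0 [ 405.6 -191.    26.8] yaw -7.2 roddist 63.0 tip 91.7 rear -24.9 front 25.4
t0 [ 402.1 -317.8   26.7] yaw 5.83 roddist 63.3 tip 94.2 rear -24.7 front 27.0
brass 553 [622.81340993  63.41530327  45.88483205] ((622.7510986328125, 66.29735565185547), (25.517662048339844, 254.83273315429688), 1.4539276361465454) -0.9634028226226742 [[609.54552408 -58.45884176  42.5371645 ]
 [636.17410035 191.79073526  49.35514352]]
grip 179 [574.91683599 326.81181404  86.53420337] ((575.8447265625, 326.3655700683594), (71.62855529785156, 20.619895935058594), 3.4504776000976562)
wall 173 [614.51410692 -54.93933379  49.56254247] [-68.15277788 -21.91407585]
floor [573.68964877  65.47819017   9.79182919] [[481.58537037 -60.07715473   1.23733316]
 [686.54175913 189.59372383  15.89035658]]
rail 178 [470.08313069  73.72808559  51.29392863] [462.94436465 476.21036911] -1.485437491572781
rail 190 [691.43585527  71.57292015  51.37078981] [684.55641383 698.52538311] -1.8178832262835762
```

Run:
```python
from h import *
c=dict(np.load("pics/top1.npz"))
h=cv2.cvtColor(c["color"],cv2.COLOR_RGB2HSV)
box=(slice(193,201),slice(228,323))
print(h[...,0][box][:, 5:40]);print(h[...,2][box][:,5:40])
sub=c["color"][box].astype(int);g=sub[...,1]
print(g[:, :].max(0).tolist())
s=cams.camera("side");np.savez("pics/side1.npz",**s);save(s,"crop3.png",(230,100,430,260),4)
```

```text
[[ 24  24  24  24  24  24  24  24  24  24  24  24  24  24  24  25  24  24
   24  24  24  24  24  24  24  24  25  25  24  24  24  24  24  24  24]
 [ 23  23  23  23  23  23  23  23  23  23  23  23  23  23  23  24  23  23
   23  23  23  23  23  23  23  23  23  23  23  23  23  23  23  23  23]
 [ 22  22  22  22  22  22  22  22  22  22  21  22  22  22  22  22  22  22
   22  22  22  22  22  22  22  22  22  22  22  22  22  22  22  22  22]
 [ 21  21  22  22  21  21  21  21  21  21  21  21  21  22  21  21  21  22
   21  21  21  21  21  21  21  21  21  21  21  21  21  21  21  21  21]
 [ 12  12  12  11  12  12  12  12  13  15  18  19  19  18  14  11  12  12
   11  11  11  11  11  11  11  11  11  11  12  13  16  18  18  17  14]
 [  2   3   2   3   2   3   2   2   3   5   7   9   9   7   3   2   2   2
    2   3   2   2   2   2   3   2   2   2   2   3   6   8   8   7   3]
 [179 179 179 179 179 179 179 179 179 179 179 179 178 178 179 179 179 179
  179 179 179 179 179 179 179 179 179 179 179 179 179 178 179 178 179]
 [179 179 179 179 179 179 179 179 179 179 179 179 179 179 179 179 179 179
  179 179 1
[... 996 characters left out ...]
 160 159
  159 159 159 159 158 158 159 157 158 157 157 156 155 154 153 154 157]
 [165 163 163 162 162 161 162 163 161 161 161 160 160 161 161 160 160 160
  159 159 159 160 160 159 159 158 159 158 158 158 157 157 156 156 157]]
[109, 179, 212, 216, 214, 214, 214, 215, 214, 214, 214, 214, 214, 213, 213, 214, 214, 214, 215, 215, 216, 215, 216, 216, 215, 216, 216, 216, 216, 216, 216, 216, 217, 216, 215, 215, 214, 215, 214, 214, 214, 214, 214, 215, 214, 213, 213, 213, 214, 213, 213, 212, 212, 211, 212, 211, 210, 210, 211, 212, 211, 212, 211, 211, 212, 211, 211, 211, 211, 210, 211, 211, 212, 212, 212, 212, 213, 212, 212, 213, 212, 213, 213, 213, 214, 213, 213, 213, 213, 213, 216, 210, 171, 106, 77]
```

View pics/crop3.png

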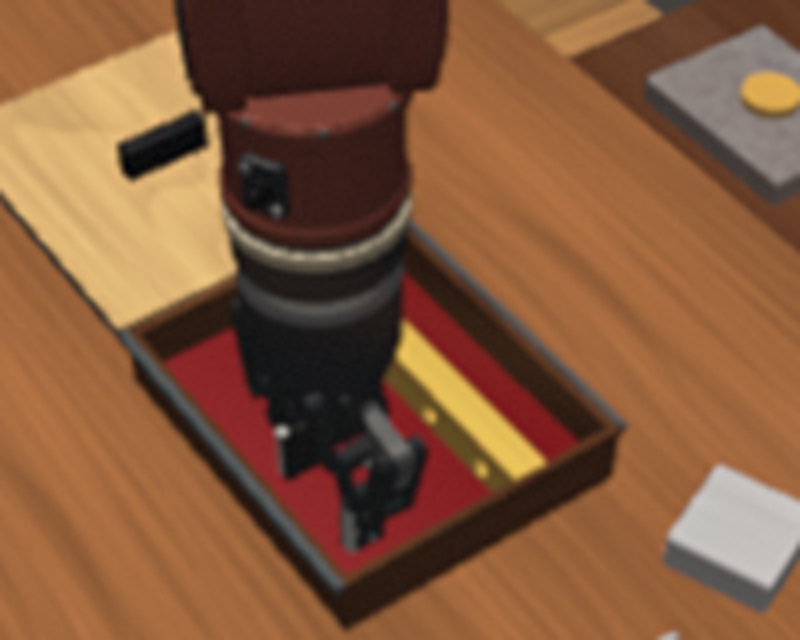

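The side crop shows the rack's front with two open holes at (430,413) and (483,468), the rest hidden behind the gripper. Now the hole world positions.

Run:
```python
from h import *
c=dict(np.load("pics/top1.npz"))
v=c["color"][196:198,225:325].max(2).astype(float).sum(0)-240 if 0 else c["color"][196:198,225:325].max(2).astype(float).sum(0)
w=np.clip(v-np.median(v)-15,0,None)
us=[]
for u0 in(244.8,265.6,286,306.5):
    i=np.arange(int(u0)-7,int(u0)+8);ww=w[i-225];us.append((i*ww).sum()/ww.sum())
p=onplane(c,[[u,196.6] for u in us],20.0);print(np.round(us,2),p.round(1),"mean",p.mean(0).round(2), np.diff(p[:,1]))
```

```text
[244.29 264.81 285.42 306.38] [[610.6 151.   20. ]
 [611.6  93.2  20. ]
 [612.6  35.4  20. ]
 [613.7 -23.2  20. ]] mean [612.11  64.11  20.  ] [-57.77238407 -57.81293705 -58.64837645]
```

```bash
python3 - <<'E'
from h import *
for n in("side0","side1"):
    c=dict(np.load(f"pics/{n}.npz"));P=cloud(c)
    h=cv2.cvtColor(c["color"],cv2.COLOR_RGB2HSV)
    print(h[302,318],h[280,375])
    m=((h[...,0]>4)&(h[...,0]<17)&(h[...,1]>195)&(h[...,2]>140)&(c["depth"]>0)&(P[...,2]>10)&(P[...,2]<40)&(P[...,0]>250)&(P[...,0]<750)&(abs(P[...,1]+200)<200)).astype(np.uint8)
    k,l,s,ce=cv2.connectedComponentsWithStats(m)
    for i in range(1,k):
        if s[i,4]>40: q=P[l==i];q=q[q[:,2]>22];print(n,s[i,4],ce[i].round(1),q.mean(0).round(1))
E
python3 -m jog '{"linear":[[-0.12,-0.33,0],[-0.12,-0.33,0],[-0.12,-0.33,-0.6],[-0.12,-0.33,-0.8],[-0.135,-0.33,-0.8],[0,0,-0.8],[0,0,-0.8],[0,0,0],[0,0,0],[0,0,0]],"rotation":[[0,0,-0.3],[0,0,-0.3],[0,0,-0.3],[0,0,-0.3],[0,0,-0.3],[0,0,0],[0,0,0],[0,0,0],[0,0,0],[0,0,0]],"jaw":[0.6,0.6,0.6,0.6,0.6,0.6,0.6,0.6,0.6,0.6]}' 60
```

```text
[ 11 188 232] [ 10 202 221]
side0 197 [375.4 280.1] [ 545.8 -221.    26.3]
side0 117 [352.1 346.5] [ 402.6 -326.    25.8]
[ 12 185 242] [ 11 201 232]
side1 194 [375.4 280.2] [ 545.4 -221.1   26.3]
side1 70 [351.8 347.9] [ 399.8 -328.4   25.7]
clock: 6.03
position: [412.4, -186.4, 126.2]
ee_rot: [-180.0, 0.1, 173.2]
force: [0.5, -0.6, 0.4]
grip_width: 51.2
grasp_force: 0.0
```

```bash
python3 -m jog '{"linear":[[-0.08,-0.125,-0.3],[0,0,-0.35],[0,0,-0.35],[0,0,-0.25],[0,0,0],[0,0,0],[0,0,0],[0,0,0],[0,0,0],[0,0,0]],"rotation":[[0,0,0],[0,0,0],[0,0,0],[0,0,0],[0,0,0],[0,0,0],[0,0,0],[0,0,0],[0,0,0],[0,0,0]],"jaw":[0.6,0.6,0.6,0.6,0.6,0,0,0,0,0]}' 60
```

```text
clock: 6.87
position: [409.3, -192.2, 76.5]
ee_rot: [-179.9, 0.2, 173.1]
force: [-1.4, 0.8, 10.6]
grip_width: 24.8
grasp_force: 59.2
```

```bash
python3 -m jog '{"linear":[[0,0,0.8],[0,0,0.8],[0,0,0.8],[0,0,0.7],[0.325,0.88,0],[0.325,0.88,0],[0.325,0.88,0],[0.325,0.88,0],[0.325,0.88,0],[0.325,0.88,0]],"rotation":[[0,0,0],[0,0,0],[0,0,0],[0,0,0],[0,0,0.24],[0,0,0.24],[0,0,0.24],[0,0,0.24],[0,0,0.24],[0,0,0.25]],"jaw":[0,0,0,0,0,0,0,0,0,0]}' 60
python3 -m jog '{"linear":[[0.33,0.895,0],[0.33,0.895,0],[0,0,-0.5],[0,0,-0.5],[0,0,0],[0,0,0],[0,0,0],[0,0,0],[0,0,0],[0,0,0]],"rotation":[[0,0,0],[0,0,0],[0,0,0],[0,0,0],[0,0,0],[0,0,0],[0,0,0],[0,0,0],[0,0,0],[0,0,0]],"jaw":[0,0,0,0,0,0,0,0,0,0]}' 60
python3 - <<'E'
from h import *
c=cams.camera("side");save(c,"s2.png",(230,100,430,260),4)
c=cams.camera("top");np.savez("pics/top2.npz",**c)
for m in mandrels(c):print("t2",*m)
E
```

```text
clock: 7.7
position: [486.7, 21.5, 200.0]
ee_rot: [-180.0, 0.1, -178.5]
force: [0.6, -0.7, -1.5]
grip_width: 25.0
grasp_force: 59.9
clock: 8.53
position: [513.0, 90.9, 159.6]
ee_rot: [180.0, 0.1, -178.6]
force: [0.3, -0.3, -1.8]
grip_width: 24.8
grasp_force: 59.9
t2 [ 546.8 -217.3   26.6] yaw 13.17 roddist 64.1 tip 97.6 rear -25.8 front 26.5
t2 [ 402.6 -317.5   26.5] yaw 5.67 roddist 63.0 tip 93.7 rear -25.2 front 25.2
```

View pics/s2.png

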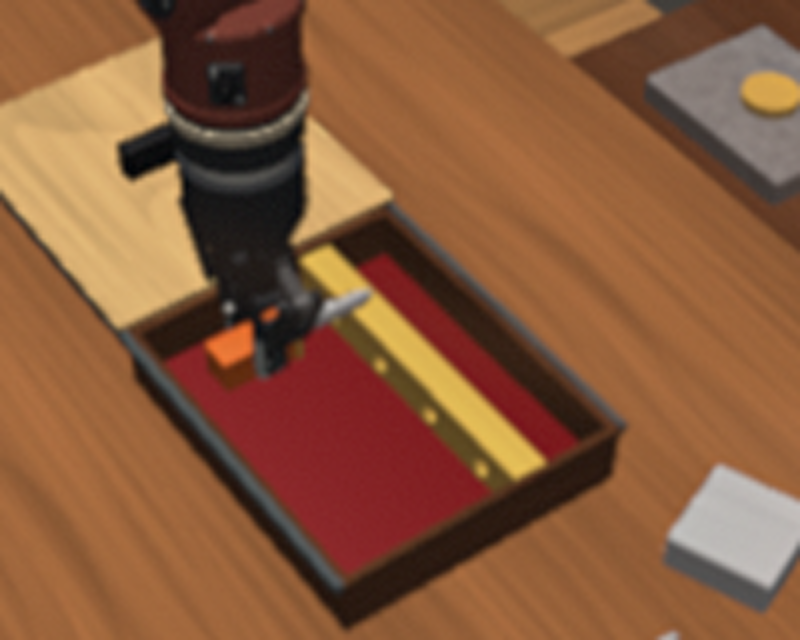

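The mandrel is held level, with its rod pointing at hole 2. I'll lower it and advance.

```bash
python3 -m jog '{"linear":[[0,0,-0.5],[0,0,-0.5],[0,0,-0.4],[0,0,-0.2],[0,0,-0.2],[0,0,0],[0,0,0],[0.2,0.005,0],[0,0,0],[0,0,0]],"rotation":[[0,0,0],[0,0,0],[0,0,0],[0,0,0],[0,0,0],[0,0,0],[0,0,0],[0,0,0],[0,0,0],[0,0,0]],"jaw":[0,0,0,0,0,0,0,0,0,0]}' 60
python3 -m jog '{"linear":[[0.15,0.004,0],[0.15,0.004,0],[0.1,0.002,0],[0,0,0],[0,0,0],[0,0,0],[0,0,0],[0,0,0],[0,0,0],[0,0,0]],"rotation":[[0,0,0],[0,0,0],[0,0,0],[0,0,0],[0,0,0],[0,0,0],[0,0,0],[0,0,0],[0,0,0],[0,0,0]],"jaw":[0,0,0,0,0,0,0,0,0,0]}' 60
```

```text
clock: 9.47
position: [521.6, 91.4, 87.1]
ee_rot: [-180.0, 0.1, -178.6]
force: [-0.5, -0.2, -1.2]
grip_width: 24.8
grasp_force: 61.4
clock: 10.3
position: [536.5, 91.8, 86.7]
ee_rot: [-180.0, -0.0, -178.6]
force: [-0.6, 0.4, -1.8]
grip_width: 24.8
grasp_force: 61.4
```

```bash
python3 -m jog '{"linear":[[0.2,0.005,0],[0.2,0.005,0],[0.2,0.005,0],[0.2,0.005,0],[0.1,0.003,0],[0,0,0],[0,0,0],[0,0,0],[0,0,0],[0,0,0]],"rotation":[[0,0,0],[0,0,0],[0,0,0],[0,0,0],[0,0,0],[0,0,0],[0,0,0],[0,0,0],[0,0,0],[0,0,0]],"jaw":[0,0,0,0,0,0,0,0,0,0]}' 60
```

```text
clock: 11.13
position: [572.2, 92.7, 86.7]
ee_rot: [-180.0, -0.0, -178.6]
force: [0.6, 0.9, -1.7]
grip_width: 24.8
grasp_force: 61.4
```

```bash
python3 -m jog '{"linear":[[0.1,0.003,0],[0.1,0.003,0],[0.05,0.001,0],[0.05,0.001,0],[0.05,0.001,0],[0,0,0],[0,0,0],[0,0,0],[0,0,0],[0,0,0]],"rotation":[[0,0,0],[0,0,0],[0,0,0],[0,0,0],[0,0,0],[0,0,0],[0,0,0],[0,0,0],[0,0,0],[0,0,0]],"jaw":[0,0,0,0,0,0,0,0,0,0]}' 60
```

```text
clock: 11.97
position: [581.9, 93.0, 85.9]
ee_rot: [-180.0, -0.6, -178.5]
force: [-18.5, -1.0, 12.6]
grip_width: 25.0
grasp_force: 63.3
```

Contact comes where expected, at TCP x 582, so it's seated. I'll release and go to the mandrel at (550,-217).

```bash
python3 -m jog '{"linear":[[0,0,0],[0,0,0],[0,0,0],[0,0,0.3],[0,0,0.9],[0,0,0.9],[0,0,0.9],[-0.098,-0.95,0],[-0.098,-0.95,0],[-0.098,-0.95,0]],"rotation":[[0,0,0],[0,0,0],[0,0,0],[0,0,0],[0,0,0],[0,0,0],[0,0,0],[0,0,0.26],[0,0,0.26],[0,0,0.26]],"jaw":[0.5,0.5,0.5,0.5,0.5,0.5,0.5,0.6,0.6,0.6]}' 60
python3 -m jog '{"linear":[[-0.098,-0.95,0],[-0.098,-0.95,0],[-0.098,-0.95,0],[-0.098,-0.95,0],[-0.098,-0.95,0],[0,0,-0.6],[0,0,-0.6],[0,0,0],[0,0,0],[0,0,0]],"rotation":[[0,0,0.26],[0,0,0.26],[0,0,0.26],[0,0,0.26],[0,0,0.26],[0,0,0],[0,0,0],[0,0,0],[0,0,0],[0,0,0]],"jaw":[0.6,0.6,0.6,0.6,0.6,0.6,0.6,0.6,0.6,0.6]}' 60
python3 - <<'E'
from h import *
c=cams.camera("side");np.savez("pics/side3.npz",**c);save(c,"s3.png",(220,120,480,320),3)
c=cams.camera("top");np.savez("pics/top3.npz",**c)
for m in mandrels(c):print("t3",*m)
E
```

```text
clock: 12.8
position: [575.6, -21.9, 208.0]
ee_rot: [-179.9, 0.2, -173.9]
force: [0.6, -1.3, -1.1]
grip_width: 51.6
grasp_force: 0.0
clock: 13.63
position: [555.9, -210.9, 159.9]
ee_rot: [-180.0, 0.1, -166.6]
force: [-0.4, -0.1, -0.0]
grip_width: 51.4
grasp_force: 0.0
t3 [570.5  89.4  36.9] yaw 3.77 roddist 83.6 tip 99.2 rear -19.7 front 31.0
t3 [ 403.4 -317.6   27. ] yaw 5.8 roddist 61.5 tip 92.8 rear -26.1 front 24.6
```

View pics/s3.png

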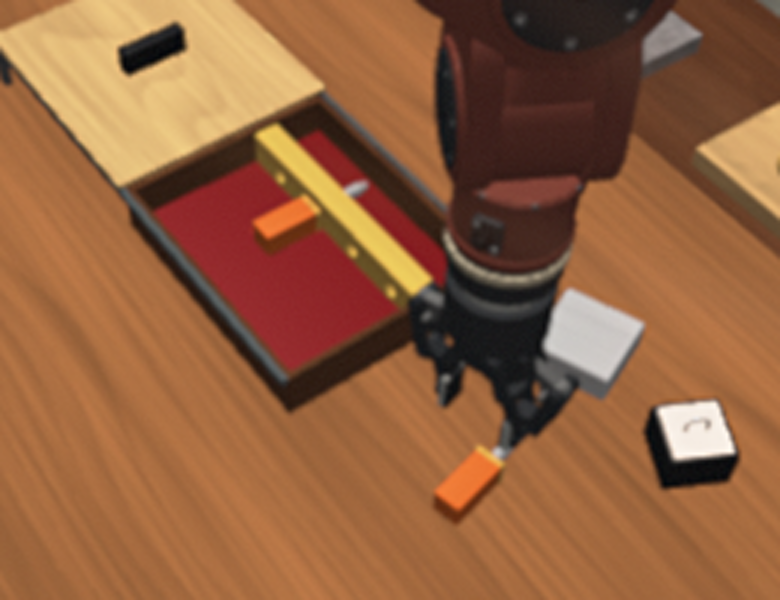

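B is home in the second hole from the left, and A hasn't moved, so I'll grasp A.

```bash
python3 -m jog '{"linear":[[-0.12,-0.15,-0.4],[0,0,-0.5],[0,0,-0.5],[0,0,-0.4],[0,0,-0.28],[0,0,0],[0,0,0],[0,0,0],[0,0,0],[0,0,0]],"rotation":[[0,0,0],[0,0,0],[0,0,0],[0,0,0],[0,0,0],[0,0,0],[0,0,0],[0,0,0],[0,0,0],[0,0,0]],"jaw":[0.6,0.6,0.6,0.6,0.6,0.6,0,0,0,0]}' 60
```

```text
clock: 14.57
position: [551.4, -217.3, 77.0]
ee_rot: [-179.9, 0.1, -166.6]
force: [0.1, 0.3, 8.0]
grip_width: 24.6
grasp_force: 60.2
```

```bash
python3 -m jog '{"linear":[[0,0,0.8],[0,0,0.8],[0,0,0.8],[0,0,0.7],[-0.127,0.9,0],[-0.127,0.9,0],[-0.127,0.9,0],[-0.127,0.9,0],[-0.127,0.9,0],[-0.127,0.9,0]],"rotation":[[0,0,0],[0,0,0],[0,0,0],[0,0,0],[0,0,-0.3],[0,0,-0.3],[0,0,-0.3],[0,0,-0.3],[0,0,-0.3],[0,0,-0.3]],"jaw":[0,0,0,0,0,0,0,0,0,0]}' 60
python3 -m jog '{"linear":[[-0.12,0.85,0],[0,0,-0.5],[0,0,-0.5],[0,0,-0.2],[0,0,0],[0,0,0],[0,0,0],[0,0,0],[0,0,0],[0,0,0]],"rotation":[[0,0,-0.3],[0,0,0],[0,0,0],[0,0,0],[0,0,0],[0,0,0],[0,0,0],[0,0,0],[0,0,0],[0,0,0]],"jaw":[0,0,0,0,0,0,0,0,0,0]}' 60
```

```text
clock: 15.4
position: [519.5, 0.6, 200.2]
ee_rot: [-180.0, 0.1, -177.1]
force: [0.6, 0.0, -1.6]
grip_width: 24.7
grasp_force: 59.5
clock: 16.23
position: [515.5, 32.8, 152.1]
ee_rot: [-180.0, 0.1, -178.7]
force: [-0.3, 1.5, -1.2]
grip_width: 24.5
grasp_force: 59.6
```

```bash
python3 -m jog '{"linear":[[0,0,-0.5],[0,0,-0.5],[0,0,-0.4],[0,0,-0.21],[0,0,0],[0,0,0],[0.2,0.005,0],[0.2,0.005,0],[0.2,0.005,0],[0,0,0]],"rotation":[[0,0,0],[0,0,0],[0,0,0],[0,0,0],[0,0,0],[0,0,0],[0,0,0],[0,0,0],[0,0,0],[0,0,0]],"jaw":[0,0,0,0,0,0,0,0,0,0]}' 60
```

```text
clock: 17.07
position: [541.5, 33.6, 87.5]
ee_rot: [-180.0, 0.1, -178.7]
force: [0.5, 0.7, -1.6]
grip_width: 24.8
grasp_force: 62.0
```

```bash
python3 -m jog '{"linear":[[0.2,0.005,0],[0.2,0.005,0],[0.2,0.005,0],[0.2,0.005,0],[0,0,0],[0,0,0],[0,0,0],[0,0,0],[0,0,0],[0,0,0]],"rotation":[[0,0,0],[0,0,0],[0,0,0],[0,0,0],[0,0,0],[0,0,0],[0,0,0],[0,0,0],[0,0,0],[0,0,0]],"jaw":[0,0,0,0,0,0,0,0,0,0]}' 60
python3 -m jog '{"linear":[[0.1,0.002,0],[0.05,0.001,0],[0.05,0.001,0],[0.05,0.001,0],[0,0,0],[0,0,0],[0,0,0],[0,0,0],[0,0,0],[0,0,0]],"rotation":[[0,0,0],[0,0,0],[0,0,0],[0,0,0],[0,0,0],[0,0,0],[0,0,0],[0,0,0],[0,0,0],[0,0,0]],"jaw":[0,0,0,0,0,0,0,0,0,0]}' 60
```

```text
clock: 17.9
position: [570.9, 34.4, 87.1]
ee_rot: [-180.0, -0.0, -178.7]
force: [0.4, -0.7, -1.2]
grip_width: 24.8
grasp_force: 62.1
clock: 18.73
position: [581.1, 34.7, 87.1]
ee_rot: [180.0, -0.0, -178.7]
force: [-0.9, 0.2, -1.3]
grip_width: 24.9
grasp_force: 62.1
```

```bash
python3 -m jog '{"linear":[[0.05,0.001,0],[0.05,0.001,0],[0.05,0.001,0],[0,0,0],[0,0,0],[0,0,0],[0,0,0],[0,0,0],[0,0,0],[0,0,0]],"rotation":[[0,0,0],[0,0,0],[0,0,0],[0,0,0],[0,0,0],[0,0,0],[0,0,0],[0,0,0],[0,0,0],[0,0,0]],"jaw":[0,0,0,0,0,0,0,0,0,0]}' 60
```

```text
clock: 19.57
position: [583.1, 34.8, 86.3]
ee_rot: [-180.0, -0.5, -178.7]
force: [-15.9, -2.1, 8.7]
grip_width: 24.8
grasp_force: 63.4
```

```bash
python3 -m jog '{"linear":[[0,0,0],[0,0,0],[0,0,0],[0,0,0.3],[0,0,0.9],[0,0,0.9],[0,0,0.9],[-0.43,-0.85,0],[-0.43,-0.85,0],[-0.43,-0.85,0]],"rotation":[[0,0,0],[0,0,0],[0,0,0],[0,0,0],[0,0,0],[0,0,0],[0,0,0],[0,0,0.08],[0,0,0.08],[0,0,0.08]],"jaw":[0.5,0.5,0.5,0.5,0.5,0.5,0.5,0.6,0.6,0.6]}' 60
python3 -m jog '{"linear":[[-0.43,-0.85,0],[-0.43,-0.85,0],[-0.43,-0.85,0],[-0.43,-0.85,0],[-0.43,-0.85,0],[-0.43,-0.85,0],[-0.43,-0.85,0],[0,0,0],[0,0,0],[0,0,0]],"rotation":[[0,0,0.08],[0,0,0.08],[0,0,0.08],[0,0,0.08],[0,0,0.08],[0,0,0.08],[0,0,0.08],[0,0,0],[0,0,0],[0,0,0]],"jaw":[0.6,0.6,0.6,0.6,0.6,0.6,0.6,0.6,0.6,0.6]}' 60
python3 - <<'E'
from h import *
c=cams.camera("side");np.savez("pics/side4.npz",**c);save(c,"s4.png",(200,120,460,380),2.2)
c=cams.camera("top");np.savez("pics/top4.npz",**c)
for m in mandrels(c):print("t4",*m)
E
```

```text
clock: 20.4
position: [535.8, -68.0, 208.2]
ee_rot: [-179.9, 0.2, -177.2]
force: [1.3, -0.5, -0.7]
grip_width: 51.3
grasp_force: 0.0
clock: 21.23
position: [415.3, -305.4, 207.2]
ee_rot: [-180.0, 0.0, -174.1]
force: [-1.2, 0.5, -0.0]
grip_width: 51.0
grasp_force: 0.0
t4 [573.1  88.8  37.1] yaw 4.37 roddist 81.4 tip 97.5 rear -22.4 front 28.7
t4 [575.2  34.9  36.7] yaw 1.78 roddist 80.2 tip 95.8 rear -23.6 front 28.2
```

View pics/s4.png

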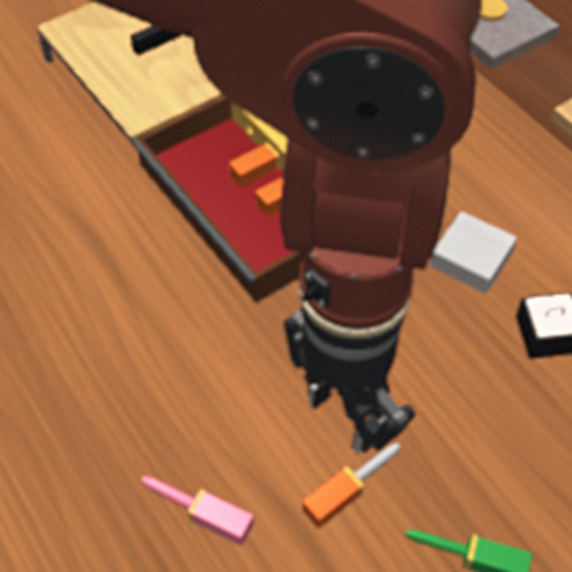

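Mandrel C is still where it was measured. The two in the case show up in the rack. I'll grasp C.

```bash
python3 -m jog '{"linear":[[-0.23,-0.295,-0.4],[0,0,-0.7],[0,0,-0.7],[0,0,-0.6],[0,0,-0.5],[0,0,-0.36],[0,0,0],[0,0,0],[0,0,0],[0,0,0]],"rotation":[[0,0,0],[0,0,0],[0,0,0],[0,0,0],[0,0,0],[0,0,0],[0,0,0],[0,0,0],[0,0,0],[0,0,0]],"jaw":[0.6,0.6,0.6,0.6,0.6,0.6,0.6,0,0,0]}' 60
python3 -m jog '{"linear":[[0,0,0],[0,0,0.8],[0,0,0.8],[0,0,0.8],[0,0,0.7],[0,0,0],[0,0,0],[0,0,0],[0,0,0],[0,0,0]],"rotation":[[0,0,0],[0,0,0],[0,0,0],[0,0,0],[0,0,0],[0,0,0],[0,0,0],[0,0,0],[0,0,0],[0,0,0]],"jaw":[0,0,0,0,0,0,0,0,0,0]}' 60
```

```text
clock: 22.17
position: [406.8, -317.3, 78.0]
ee_rot: [-179.9, 0.1, -174.0]
force: [1.1, -1.0, -1.7]
grip_width: 24.7
grasp_force: 59.1
clock: 23.0
position: [405.4, -316.4, 199.5]
ee_rot: [179.9, -0.1, -174.1]
force: [-0.7, 0.2, -2.8]
grip_width: 24.6
grasp_force: 60.1
```

```bash
python3 -m jog '{"linear":[[0.35,0.91,0],[0.35,0.91,0],[0.35,0.91,0],[0.35,0.91,0],[0.35,0.91,0],[0.35,0.91,0],[0.35,0.91,0],[0.35,0.91,0],[0,0,-0.5],[0,0,-0.5]],"rotation":[[0,0,-0.1],[0,0,-0.1],[0,0,-0.1],[0,0,-0.1],[0,0,-0.1],[0,0,-0.1],[0,0,-0.1],[0,0,-0.08],[0,0,0],[0,0,0]],"jaw":[0,0,0,0,0,0,0,0,0,0]}' 60
python3 -m jog '{"linear":[[0,0,0],[0,0,0],[0,0,0],[0,0,0],[0,0,0],[0,0,0],[0,0,0],[0,0,0],[0,0,0],[0,0,0]],"rotation":[[0,0,0],[0,0,0],[0,0,0],[0,0,0],[0,0,0],[0,0,0],[0,0,0],[0,0,0],[0,0,0],[0,0,0]],"jaw":[0,0,0,0,0,0,0,0,0,0]}' 60
```

```text
clock: 23.83
position: [518.9, -23.5, 160.1]
ee_rot: [-180.0, 0.1, -178.3]
force: [-0.9, -0.6, -2.6]
grip_width: 25.0
grasp_force: 60.1
clock: 24.67
position: [518.0, -25.9, 160.8]
ee_rot: [-180.0, 0.0, -178.6]
force: [-0.3, 0.3, -1.4]
grip_width: 24.6
grasp_force: 60.1
```

```bash
python3 -m jog '{"linear":[[0,0.015,-0.5],[0,0,-0.5],[0,0,-0.4],[0,0,-0.25],[0,0,-0.17],[0,0,0],[0.2,0.005,0],[0.2,0.005,0],[0.1,0.003,0],[0,0,0]],"rotation":[[0,0,0],[0,0,0],[0,0,0],[0,0,0],[0,0,0],[0,0,0],[0,0,0],[0,0,0],[0,0,0],[0,0,0]],"jaw":[0,0,0,0,0,0,0,0,0,0]}' 60
```

```text
clock: 25.5
position: [539.8, -24.8, 88.3]
ee_rot: [-180.0, 0.1, -178.5]
force: [-0.3, -0.8, -2.0]
grip_width: 24.8
grasp_force: 61.7
```

```bash
python3 -m jog '{"linear":[[0.2,0.005,0],[0.2,0.005,0],[0.2,0.005,0],[0.2,0.005,0],[0,0,0],[0,0,0],[0,0,0],[0,0,0],[0,0,0],[0,0,0]],"rotation":[[0,0,0],[0,0,0],[0,0,0],[0,0,0],[0,0,0],[0,0,0],[0,0,0],[0,0,0],[0,0,0],[0,0,0]],"jaw":[0,0,0,0,0,0,0,0,0,0]}' 60
python3 -m jog '{"linear":[[0.1,0.002,0],[0.1,0.002,0],[0.05,0.001,0],[0.05,0.001,0],[0.05,0.001,0],[0,0,0],[0,0,0],[0,0,0],[0,0,0],[0,0,0]],"rotation":[[0,0,0],[0,0,0],[0,0,0],[0,0,0],[0,0,0],[0,0,0],[0,0,0],[0,0,0],[0,0,0],[0,0,0]],"jaw":[0,0,0,0,0,0,0,0,0,0]}' 60
```

```text
clock: 26.33
position: [569.7, -23.9, 87.9]
ee_rot: [180.0, -0.0, -178.6]
force: [0.2, 0.5, -2.8]
grip_width: 24.5
grasp_force: 61.7
clock: 27.17
position: [583.8, -23.6, 87.9]
ee_rot: [180.0, -0.0, -178.6]
force: [-1.0, 0.2, -1.8]
grip_width: 24.6
grasp_force: 61.8
```

```bash
python3 -m jog '{"linear":[[0.05,0.001,0],[0.05,0.001,0],[0,0,0],[0,0,0],[0,0,0],[0,0,0],[0,0,0],[0,0,0],[0,0,0],[0,0,0]],"rotation":[[0,0,0],[0,0,0],[0,0,0],[0,0,0],[0,0,0],[0,0,0],[0,0,0],[0,0,0],[0,0,0],[0,0,0]],"jaw":[0,0,0,0,0,0,0,0,0,0]}' 60
```

```text
clock: 28.0
position: [585.3, -23.5, 87.3]
ee_rot: [180.0, -0.3, -178.6]
force: [-10.1, 0.2, 3.4]
grip_width: 24.9
grasp_force: 62.4
```

```bash
python3 -m jog '{"linear":[[0,0,0],[0,0,0],[0,0,0],[0,0,0.3],[0,0,0.9],[0,0,0.9],[0,0,0.9],[-0.55,0.8,0],[-0.55,0.8,0],[-0.55,0.8,0]],"rotation":[[0,0,0],[0,0,0],[0,0,0],[0,0,0],[0,0,0],[0,0,0],[0,0,0],[0,0,0],[0,0,0],[0,0,0]],"jaw":[0.4,0.4,0.4,0.4,0.4,0.4,0.4,0.6,0.6,0.6]}' 60
python3 -m jog '{"linear":[[-0.55,0.8,0],[-0.55,0.8,0],[-0.55,0.8,0],[-0.55,0.8,0],[-0.55,0.8,0],[-0.55,0.8,0],[-0.55,0.8,0],[0,0.8,0],[0,0,0],[0,0,0]],"rotation":[[0,0,0],[0,0,0],[0,0,0],[0,0,0],[0,0,0],[0,0,0],[0,0,0],[0,0,0],[0,0,0],[0,0,0]],"jaw":[0.6,0.6,0.6,0.6,0.6,0.6,0.6,0.6,0.6,0.6]}' 60
python3 - <<'E'
from h import *
c=cams.camera("side");np.savez("pics/side5.npz",**c)
a=c["color"][140:260,250:400]
t=cams.camera("top");np.savez("pics/top5.npz",**t)
b=t["color"][155:255,215:330]
A=cv2.resize(a,(600,300*480//300),interpolation=cv2.INTER_CUBIC)[:, :, ::-1]
cv2.imwrite("pics/s5.png",cv2.resize(a,None,fx=4,fy=4,interpolation=cv2.INTER_CUBIC)[:,:,::-1]);cv2.imwrite("pics/t5.png",cv2.resize(b,None,fx=6,fy=6,interpolation=cv2.INTER_CUBIC)[:,:,::-1])
for m in mandrels(t):print("t5",*m)
h=cv2.cvtColor(t["color"],cv2.COLOR_RGB2HSV)
E
```

```text
clock: 28.83
position: [522.0, 73.1, 208.9]
ee_rot: [180.0, 0.2, -178.6]
force: [0.3, 0.9, -0.3]
grip_width: 51.3
grasp_force: 0.0
clock: 29.67
position: [367.9, 330.1, 208.2]
ee_rot: [180.0, 0.1, -178.4]
force: [1.0, 1.1, -0.1]
grip_width: 51.3
grasp_force: 0.0
t5 [574.5  91.8  36.5] yaw 2.36 roddist 79.8 tip 96.1 rear -24.0 front 27.1
t5 [577.   35.2  36.9] yaw 1.61 roddist 78.4 tip 98.9 rear -25.8 front 25.9
t5 [579.3 -22.7  36.4] yaw 1.79 roddist 77.4 tip 94.0 rear -26.7 front 29.8
```

View pics/s5.png

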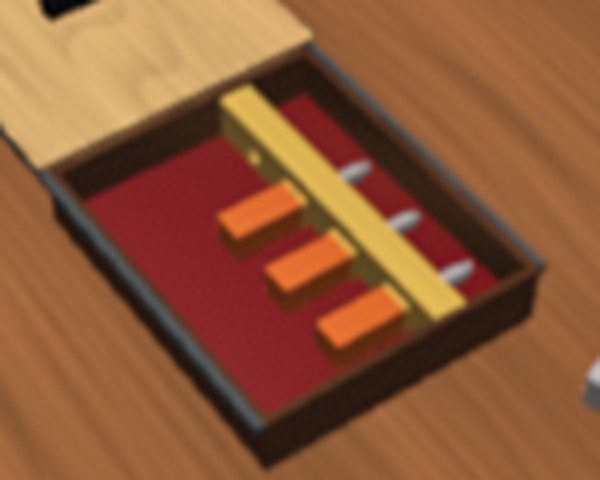

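View pics/t5.png

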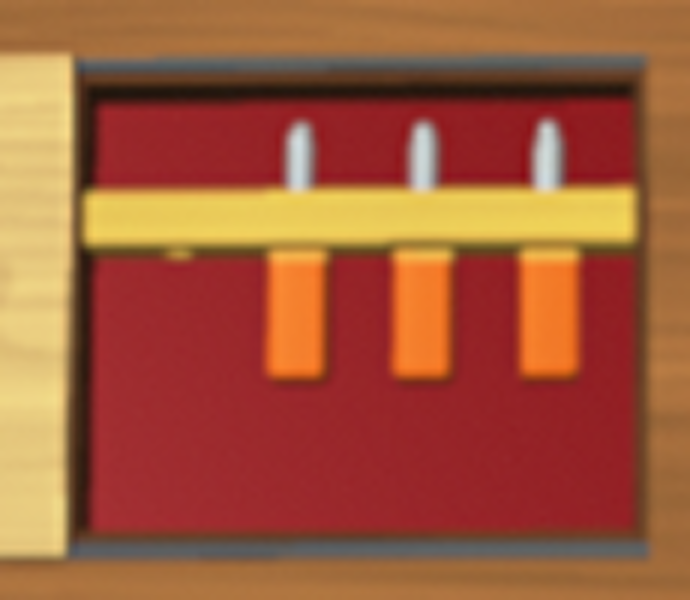

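All three mandrels are home: shoulders against the plate (crop y≈250), handles flat, rods through (y≈150). The bench holds no others. Next I'll shut the cover.

```bash
python3 -m jog '{"linear":[[0.87,-0.01,0],[0.87,-0.01,0],[0.87,-0.01,0],[0.87,-0.01,0],[0.87,-0.01,0],[0.85,-0.01,0],[0,0,0],[0,0,0],[0,0,0],[0,0,0]],"rotation":[[0,0,0],[0,0,0],[0,0,0],[0,0,0],[0,0,0],[0,0,0],[0,0,0],[0,0,0],[0,0,0],[0,0,0]],"jaw":[0.6,0.6,0.6,0.6,0.6,0.6,0.6,0.6,0.6,0.6]}' 40
```

```text
clock: 30.6
position: [575.2, 325.3, 207.9]
ee_rot: [-180.0, -0.1, -178.6]
force: [0.1, 0.6, -0.3]
grip_width: 50.9
grasp_force: 0.0
```

```bash
python3 -m jog '{"linear":[[0,0.03,-0.5],[0,0,-0.5],[0,0,-0.5],[0,0,-0.3],[0,0,0],[0,0,0],[0,0,0],[0,0,0],[0,0,0],[0,0,0]],"rotation":[[0,0,0],[0,0,0],[0,0,0],[0,0,0],[0,0,0],[0,0,0],[0,0,0],[0,0,0],[0,0,0],[0,0,0]],"jaw":[0.6,0.6,0.6,0.6,0.6,0,0,0,0,0]}' 30
```

```text
clock: 31.43
position: [576.5, 327.6, 137.6]
ee_rot: [179.9, 0.1, -178.6]
force: [-1.0, -0.7, 6.8]
grip_width: 17.3
grasp_force: 32.2
```

```bash
python3 -m jog '{"linear":[[0.012,-0.5,0],[0.016,-0.65,0],[0.016,-0.65,0],[0.016,-0.65,0],[0.016,-0.65,0],[0.016,-0.65,0],[0.016,-0.65,0],[0.016,-0.65,0],[0.016,-0.65,0],[0.016,-0.5,0]],"rotation":[[0,0,0],[0,0,0],[0,0,0],[0,0,0],[0,0,0],[0,0,0],[0,0,0],[0,0,0],[0,0,0],[0,0,0]],"jaw":[0,0,0,0,0,0,0,0,0,0]}' 30
python3 -m jog '{"linear":[[0,-0.1,0],[0,-0.1,0],[0,-0.05,0],[0,-0.05,0],[0,0,0],[0,0,0],[0,0,0],[0,0,0],[0,0,0],[0,0,0]],"rotation":[[0,0,0],[0,0,0],[0,0,0],[0,0,0],[0,0,0],[0,0,0],[0,0,0],[0,0,0],[0,0,0],[0,0,0]],"jaw":[0,0,0,0,0,0,0,0,0,0]}' 30
```

```text
clock: 32.27
position: [582.6, 77.9, 137.5]
ee_rot: [180.0, 0.1, -178.6]
force: [-3.0, 3.4, 8.3]
grip_width: 17.3
grasp_force: 32.8
clock: 33.1
position: [582.8, 67.0, 137.5]
ee_rot: [-180.0, 0.1, -178.6]
force: [-2.8, -1.5, 8.6]
grip_width: 17.7
grasp_force: 32.9
```

```bash
python3 -m jog '{"linear":[[0,-0.06,0],[0,-0.06,0],[0,-0.03,0],[0,0,0],[0,0,0],[0,0,0],[0,0,0],[0,0,0],[0,0,0],[0,0,0]],"rotation":[[0,0,0],[0,0,0],[0,0,0],[0,0,0],[0,0,0],[0,0,0],[0,0,0],[0,0,0],[0,0,0],[0,0,0]],"jaw":[0,0,0,0,0,0,0,0,0,0]}' 30
```

```text
clock: 33.93
position: [582.8, 63.6, 137.5]
ee_rot: [179.7, 0.1, -178.5]
force: [-2.4, 13.4, 7.8]
grip_width: 17.7
grasp_force: 32.9
```

The stop is reached (13 N), so I'll release, retreat and check.

```bash
python3 -m jog '{"linear":[[0,0,0],[0,0,0],[0,0,0],[0,0,0.4],[0,0,0.8],[0,0,0.8],[-0.6,0.6,0.5],[-0.7,0.6,0],[-0.7,0.6,0],[-0.7,0.6,0]],"rotation":[[0,0,0],[0,0,0],[0,0,0],[0,0,0],[0,0,0],[0,0,0],[0,0,0],[0,0,0],[0,0,0],[0,0,0]],"jaw":[0.6,0.6,0.6,0.6,0.6,0.6,0.6,0.6,0.6,0.6]}' 30
python3 -m jog '{"linear":[[-0.6,0.7,0],[-0.6,0.7,0],[-0.6,0.7,0],[0,0.7,0],[0,0.7,0],[0,0,0],[0,0,0],[0,0,0],[0,0,0],[0,0,0]],"rotation":[[0,0,0],[0,0,0],[0,0,0],[0,0,0],[0,0,0],[0,0,0],[0,0,0],[0,0,0],[0,0,0],[0,0,0]],"jaw":[0.6,0.6,0.6,0.6,0.6,0.6,0.6,0.6,0.6,0.6]}' 30
python3 - <<'E'
from h import *
t=cams.camera("top");P=cloud(t)
q=P[(t["depth"]>0)&(P[...,2]>80)&(P[...,2]<95)&(P[...,0]>530)&(P[...,0]<630)&(P[...,1]>20)&(P[...,1]<120)];print("grip",len(q),q.mean(0))
for m in mandrels(t):print(*m)
save(t,"t6.png")
E
```

```text
clock: 34.77
position: [473.2, 157.6, 236.4]
ee_rot: [-180.0, 0.1, -178.6]
force: [0.9, 0.8, 0.9]
grip_width: 51.2
grasp_force: 0.0
clock: 35.6
position: [402.4, 296.3, 235.9]
ee_rot: [-180.0, -0.0, -178.6]
force: [0.7, 0.1, -1.6]
grip_width: 51.3
grasp_force: 0.0
grip 169 [580.64300508  64.26934936  86.26459107]
```

View pics/t6.png

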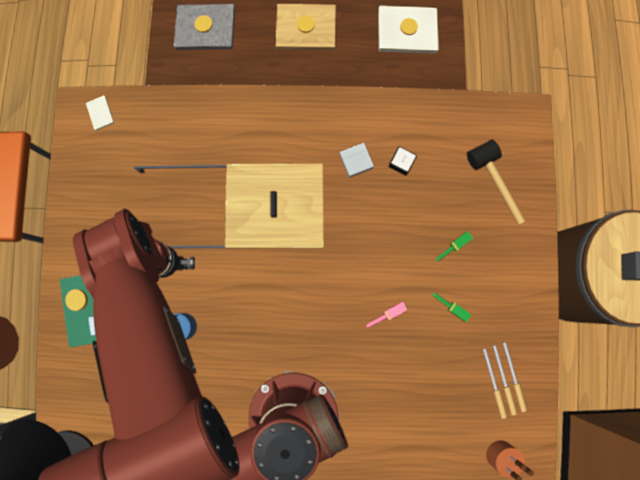

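The cover is fully shut at (274,206), no orange mandrels remain on the bench, and the block, ring box and mug haven't moved.

```bash
python3 -c "
from cell import robot
print(robot.finish_job())"
```

```text
the job is handed in; nothing more can be done
None
```

I put all three mandrels on the bench home in the rack, slid the cover shut to its stop, and handed the job in at about 36 s without moving the block, mug or ring box; no verdict came back.

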